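Press the thermometer and tongs home in the baby-care case

ROBOT

A 6-joint arm with a two-finger parallel gripper is mounted at the origin on the work surface. World frame = base frame: x ahead of the robot, y to its left, z up, the work surface at z = 0. Lengths are in mm, angles in rad, forces in N, time in s.
With the tool pointing down it reaches from about 275 to 750 mm from the base axis. Payload 10.2 kg.
Tool frame: the origin (TCP) lies midway between the tips of the shut fingers; the grasp point (between the pads) lies 19 mm behind it; z points along the fingers, y is the line along which they close (so a half turn about z gives the same grasp; the last joint's range is limited). The gripper opens to 85 mm and grips with 20 to 120 N. Pads are 22 mm wide; open, the fingers measure 114 mm over their backs; the gripper's body (76 mm by 85 mm) begins 54 mm behind the grasp point. The pads swing forward as they close: fully open they stand 13 mm farther back than shut.
Start: joints at [-1.37, 0.313, 1.498, -0, 1.331, -0.223], TCP at [215.883, -478.566, 231.294] pointing down, gripper open.
Joint ranges: [-2.94, 2.94], [-0.97, 2.17], [0.19, 2.56], [-1.23, 4.37], [0.02, 3.11], [-2.88, 2.88]. Speed limits (rad/s): [2.39, 2.39, 3.01, 3.14, 3.14, 3.14].

INTERFACE

Orientations are given as a unit quaternion [w, x, y, z].
In Python, from rig import ctrl gives the robot as it stands.
- The arm moves only by the tool send_rows, never from a script. Its argument "targets" is a list of rows, each an object with "offset": the shift along the world's x, y, z in cm, a list of three; "spin": the turn about the world's z in rad. A call has 1 to 8 rows; each row is the pose to reach, as a shift and turn from the pose commanded when the call began; what a row does not reach only later rows make up. A row lasts 1/12 s, in which the tool goes at most 41.7 mm and 7.16 degrees, less where a joint would pass 70% of its speed; a pose out of reach is approached as far as the arm can. A call with a gripper value outside its range is refused whole. "grip" is the opening, from 0 (shut) to 1 (fully open), set as the call begins (left out, the last holds). The fingers move at their own pace and stop on an object; "squeeze" is the grip in N (left out, the last holds). Time passes only in rows, so rows that repeat a pose let the fingers close. It gives the time, the measured TCP pose, the force, the opening and the grip force at its end, in the units of the state.
- ctrl.sense(): the state, without advancing time (a new reading comes with each control period).
- ctrl.capture(name): name is "scene" or "top" or "wrist"; returns (picture, depth): 384x512x3 uint8, red, green, blue; 384x512 float32, mm along the optical axis (not along the pixel's ray), 0 where there is no reading.
- ctrl.calibration(name): a dict with "fx", "fy", "cx", "cy" (pixels), "view" (4x4, takes a point from world to camera coordinates); the wrist camera has in their place "mount" (4x4, takes a point from camera to tool coordinates, whose origin is the TCP and whose axes are the flange's). Camera axes: x right, y down, z forward; pixel columns grow to the right and rows downward; lengths in mm; the calibration is good to about 2 mm. A picture is of the moment at which its call begins: read the wrist's pose just before it. calibration takes no time and is no camera call.
- ctrl.finish_job(): hands the job in; it is judged then, once.
Trained networks look in the newest picture that a camera, given by its name, has taken for a name from the list of things; names that differ only in an ending like _2 or _b are one class to them, and where a whole thing is asked for, a point or a joint stands for the part that bears it (a point fixed in the world has none). Each returns a list of dicts, best first, with "conf" (0 to 1); they miss things now and then, are a little off and sometimes report something else, mostly with a low value. They report only what shows in the picture. A call takes as long as a camera call. They do not tell look-alikes from the thing itself.
- ctrl.search_frame(camera, query): "box" ([left, top, right, bottom] in pixels, round what is visible of it).
- ctrl.place_of(camera, query): "uv" ([column, row] in pixels: a listed point, or the origin of a listed thing).
The state is a dict: "time_s": time; "joints": joint angles; "dq": joint speeds; "tau": joint torques, N m; "eef_pos": TCP position; "ee_rot": TCP orientation; "force": force on the tool from outside, world axes, zero at the start; "wrist_torque": the same for the moment, N m; "grip_width": opening from 0.0 (shut) to 1.0 (fully open); "grip_force": force on a finger pad.
Only numpy, scipy, OpenCV 4.12 (cv2) and the standard library are available. Lean on these libraries where they do the work, as an engineer would, in place of code of your own. Each camera call takes 0.05 s, during which the arm holds its last target. There are 200 camera calls.

TASK

Pack the open baby-care case: the tongs have only been laid on their cutout, so press them fully home at both ends; and take the digital thermometer from the woven tray, tuck its probe under the little bridge at the end of its own cutout and press its body fully home too, display up. The thermometer's cradle lies loose in its well, so feel or look where the cutout really is; push firmly but do not force anything, and leave the other things where they are.

Things in the scene. Friction and masses are not known exactly. Their poses are not given: they have to be found in the camera images.
- case: Rigid case, fixed: base 150 (x) x 220 (y) mm, cream shell, lid open flat beyond +x (22 high, to x = +231). Origin: centre of the underside, on the dresser; z up. Grey hard insert, surface and rim 28 up, cutouts 12 deep along y: the tongs' at x = +30; the thermometer's in a lift-out cradle, flush with it, in a well at x = -37. Clippers and comb lie home along x at y = +68 and +90, under 6 above the insert
- cut_thermo (a point): On the floor of the thermometer's cutout (12 mm below the surface), where the thermometer's origin is when home; axes as the case's. True only with the cradle (50 x 147) mid-well: it lies up to 7 mm off in x and 5 in y, each time different and NOT in this reading (see or feel it), and slides there when pushed sideways with about 3 N. Its height is true. Cutout and bridge move with the cradle
- cut_tongs (a point): On the floor of the tongs' cutout (12 mm below the insert surface), where the tongs' origin lies when home; axes as the case's. Cutout y = -77.5 to +77.5: 25 wide at the heel (to y = -54), 36 wide along the arms (to +44), 23 wide at the jaws. Rib pairs at y = -65 and +60. Ribs everywhere: 14 long in y, sloping in from the surface to 7 below it, then upright, pinching 1.5 a side
- thermo: Loose white digital stick thermometer, 25 to 50 g, lying display up in the tray. Origin: middle of its length on the underside; +y points to the probe, z up out of the display. Body 22 wide, 14 high, y = -65 (heel) to 0, then tapering to 9 wide, 2 to 10 up, at y = +20; probe 7 wide, y = +20 to +65, 3 to 9 mm above the underside. Dark display window at y = -28 to -2. Home: its top stands 2 mm above the insert
- thermo_tip (a point): End of the thermometer's probe: at (0, +65, 6) mm of thermo. Home: 6 mm above the cutout floor, at (0, +65) from cut_thermo give or take the play of the cradle. More than some 4 N here can turn the thermometer in a grasp
- thermo_press (a point): Where the body is pressed in, right over the ribs (5 to 15 N down is needed all the way; friction keeps it at any depth, so it stays proud until on the floor): at (0, -45, 14) mm of thermo, on its top face. Home: 14 mm above the cutout floor; laid in it stands some 9 mm higher
- tongs: Loose stainless pacifier tongs, locked shut by their slide band and so rigid, 50 to 80 g, 150 long, 14 high, lying along their cutout and standing on its ribs, 9 mm above home. Origin: middle of the length on the underside; +y to the jaws. Solid heel 22 wide, y = -75 to -55; two arms 3 thick, 27 over all, open between; solid closed jaws 20 wide, y = +43 to +75
- tongs_heel (a point): Middle of the heel's top face, at (0, -65, 14) mm of tongs, over a rib pair; pressed in like the thermometer, 5 to 15 N at each end. Home: 14 mm above the cutout floor, 2 above the insert
- tongs_jaw (a point): Middle of the jaws' top face, at (0, +60, 14) mm of tongs, over a rib pair. Home: 14 mm above the cutout floor
- tray: Rounded woven-plastic tray, fixed, 300 (x) x 204 (y) mm, wall 39 high. Origin: centre of the underside; its floor is 4 mm up. Case and tray stand side by side, either one on the left
- pacifier: Cream silicone pacifier, 54 x 33, 43 high, in the tray; leave alone. Origin under its middle
- ramekin: White ceramic ramekin of plastic clips, 64 across, 40 high, in the tray; leave alone. Origin under its middle
- snack_box: Yellow lidded snack box, 50 x 66, 49 high, in the tray; leave alone. Origin under its middle
- lotion: Lotion bottle, 48 across, 135 high, standing at the left; leave alone
- rattle: Wooden rattle, 110 long, 34 high, lying at the right; leave alone
- hairbrush: Baby hairbrush, 165 x 62, 27 high, lying at the left; leave alone
- bridge (a point): Middle of the underside of the bridge over the probe channel, at (0, +56, 13) mm of cut_thermo, off by the same play; 10 along y, 20 along x, 4 thick. The probe passes under it only aslant: tip in the channel and 10 to 15 degrees down, heel still above the surface, pushed on along +y to the end wall. Then the heel is lowered on the ribs, let go and pressed in
- rib_thermo (a point): Above the cutout's floor at its one pair of sprung ribs, level with the surface: (0, -45, 12) mm of cut_thermo, off by the same play. The cutout, from cut_thermo: body part 25 wide, y = -67.5 to +21, its last 17 tapering to 10; then a probe channel 10 wide to an end wall at y = +67.5; thumb notches 16 long, 9 beyond each side, at y = -15
Not all that is in view belongs to the job. Leave any pink or red look-alike of the tongs alone.

How it is judged:
By the outcome, as a careful person would: the job done as asked, in the order asked, and still so for the second after the job is handed in, with the robot touching nothing.
It also fails if it takes over 61 s, if anything falls off the work surface, if the arm or the gripper's body presses on something with over 40 N, if the wrist force passes 120 N, or if a joint passes its speed limit or range.

## Working session

There is one attempt and no reset: what is moved stays moved. The work goes in short steps, Python scripts to look and compute and a tool call to move; the robot and the scene stay as the last step left them, time stands still between calls to the robot, and variables do not carry over. Pictures are saved under pics/ and viewed, at most 10 in all, crops included, and the job is handed in when it is done.

Besides the shell and the picture viewer there is one more tool, called after ">>>" in YAML: its name, and indented under it one key for each argument. send_rows: Moves the arm, as the interface text tells. Its arguments: {"type":"object","properties":{"targets":{"type":"array"},"grip":{"type":"number"},"squeeze":{"type":"number"}},"required":["targets"]}

```bash
mkdir -p pics; ls
cat > h.py <<'E'
import numpy as np, cv2
from rig import ctrl
from scipy.spatial.transform import Rotation as R
def T_tool():
    s=ctrl.sense(); q=s["ee_rot"]; T=np.eye(4); T[:3,:3]=R.from_quat([q[1],q[2],q[3],q[0]]).as_matrix(); T[:3,3]=s["eef_pos"]; return T
def cam2world(name,T=None):
    c=ctrl.calibration(name)
    if "view" in c: M=np.linalg.inv(np.array(c["view"]))
    else: M=(T if T is not None else T_tool())@np.array(c["mount"])
    return c,M
def px(name,u,v,d=None,z=None,T=None):
    c,M=cam2world(name,T)
    r=np.array([(u-c["cx"])/c["fx"],(v-c["cy"])/c["fy"],1.0])
    if d is None:
        w=M[:3,:3]@r; d=(z-M[2,3])/w[2]
    return M[:3,:3]@(r*d)+M[:3,3]
def cloud(name,depth,T=None):
    c,M=cam2world(name,T)
    v,u=np.mgrid[:depth.shape[0],:depth.shape[1]]
    P=np.stack([(u-c["cx"])/c["fx"]*depth,(v-c["cy"])/c["fy"]*depth,depth],-1)
    W=P@M[:3,:3].T+M[:3,3]; W[depth<=0]=np.nan
    return W
def save(n,img,s=1):
    cv2.imwrite("pics/"+n+".png",cv2.resize(img[...,::-1],None,fx=s,fy=s,interpolation=cv2.INTER_CUBIC))
E
python3 - <<'E'
from h import *
np.set_printoptions(precision=1,suppress=True)
img,d=ctrl.capture("top"); save("top",img,1.5); np.save("top_d.npy",d); np.save("top.npy",img)
W=cloud("top",d)
for n in ["case","tray","cut_thermo","bridge","rib_thermo","cut_tongs","thermo","thermo_tip","thermo_press","tongs","tongs_heel","tongs_jaw"]:
    for r in ctrl.place_of("top",n)[:3]:
        u,v=r["uv"]; print(n,np.array(r["uv"]),round(r["conf"],2),W[int(v),int(u)])
print(ctrl.sense())
E
```

```text
pics
case [301.9 166.4] 0.92 [ 571.8 -158.1   25.3]
case [290.6 174.7] 0.75 [ 545.5 -123.1   34.9]
case [208.3 152.3] 0.61 [612.7 129.1  25.1]
tray [206.1 154.3] 0.5 [604.9 134.2  33.6]
cut_thermo [307.1 182.7] 0.87 [ 524.  -178.8   10.3]
bridge [388.7 232.5] 0.7 [ 370.8 -432.3   -0.1]
bridge [289.1 175.4] 0.56 [ 542.7 -120.3   32.5]
bridge [321.5 183.8] 0.16 [ 521.1 -222.2   11.5]
rib_thermo [324.1 186.1] 0.8 [ 510.2 -228.1   28.4]
cut_tongs [306.5 161.3] 0.63 [ 585.9 -172.1   35.2]
cut_tongs [305.1 180.3] 0.6 [ 529.5 -171.6   16.5]
thermo [196.8 193.5] 0.66 [486.4 165.1  13.7]
thermo [322.5 182. ] 0.53 [ 524.1 -225.    13. ]
thermo_tip [174.5 192.8] 0.6 [489.7 235.    3.1]
thermo_tip [192.8 168.2] 0.51 [565.5 180.6   3.9]
thermo_tip [198.2 193.7] 0.16 [486.1 158.2  18.9]
thermo_press [209.4 189.4] 0.66 [499.1 125.1  14.9]
tongs [378.2 178.9] 0.68 [ 538.1 -399.6   14. ]
tongs [312.2 156.7] 0.59 [ 606.  -194.8   10.3]
tongs [304.7 247.8] 0.51 [ 323.6 -168.3   13.1]
tongs_heel [333.1 157.4] 0.81 [ 600.5 -256.9   27.3]
tongs_heel [372.1 196.2] 0.78 [ 482.9 -385.4   -3.1]
tongs_heel [324.9 236.3] 0.62 [ 357.4 -230.1   12.1]
tongs_jaw [383.1 163.8] 0.75 [ 586.3 -418.3    8.2]
tongs_jaw [285.7 256.3] 0.63 [ 295.6 -110.4    9.7]
tongs_jaw [293.2 153.5] 0.59 [ 610.1 -132.1   36.7]
{'time_s': 0.65, 'joints': array([-1.4,  0.3,  1.5,  0. ,  1.3, -0.2]), 'dq': array([-0., -0., -0., -0.,  0., -0.]), 'tau': array([ -0. , -41.2, -26. ,  -0. ,   0. ,  -0. ]), 'eef_pos': array([ 215.9, -478.6,  231.3]), 'ee_rot': array([0. , 1. , 0.2, 0. ]), 'force': array([-0.8,  0. ,  0.6]), 'wrist_torque': array([ 0., -0., -0.]), 'grip_force': 0.0, 'grip_width': 1.0016614966376551}
```

View pics/top.png

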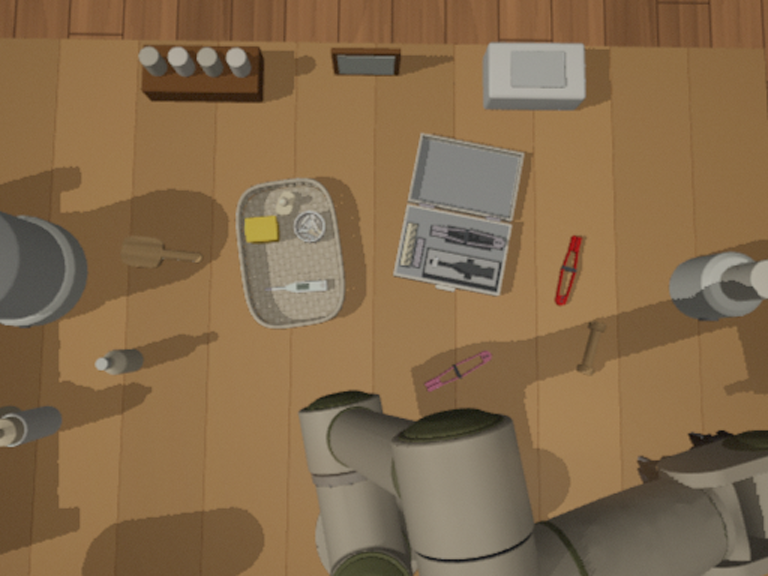

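The picture (1.5x) shows the case at (455,215), with the lid at +x and its yaw about -10°. Grey tongs lie on their cutout at (465,238). The thermometer is in the tray at (305,286), probe to the left. The red (568,270) and pink (458,370) tongs are look-alikes lying on the table, not in the case, so I leave them alone. Next I move over the case.

Run:
```python
from h import *
np.set_printoptions(precision=3,suppress=True)
print(T_tool()); print(ctrl.calibration("wrist"))
```

```text
[[   0.912    0.411    0.     215.891]
 [   0.411   -0.912   -0.    -478.555]
 [   0.       0.      -1.     231.307]
 [   0.       0.       0.       1.   ]]
{'fx': 338.3222118956309, 'fy': 338.3222118956309, 'cx': 258.51508386421335, 'cy': 188.27510947152206, 'mount': array([[   0.001,   -0.961,   -0.276,   70.776],
       [   1.   ,    0.001,    0.   ,   -0.153],
       [   0.   ,   -0.276,    0.961, -143.039],
       [   0.   ,    0.   ,    0.   ,    1.   ]])}
```

>>> send_rows:
  targets:
    - {"offset": [4,3,2],"spin": 0.0}
    - {"offset": [7.5,6,3],"spin": 0}
    - {"offset": [11,8.5,4],"spin": 0}
    - {"offset": [14,11,5],"spin": 0}
    - {"offset": [17,14,5],"spin": 0}
    - {"offset": [20,17,5],"spin": 0}
    - {"offset": [23,20,5],"spin": 0}
    - {"offset": [26,23,5],"spin": 0}
  grip: 0

```text
time_s: 1.32
eef_pos: [462.1, -261.8, 281.5]
ee_rot: [0.0, 0.978, 0.21, 0.0]
force: [0.3, -0.3, 0.4]
grip_width: -0.003
grip_force: 0.0
```

>>> send_rows:
  targets:
    - {"offset": [2,2.5,0],"spin": 0.12}
    - {"offset": [4,5,-1],"spin": 0.24}
    - {"offset": [6,7.5,-1.5],"spin": 0.36}
    - {"offset": [8,10,-2],"spin": 0.48}
    - {"offset": [9.4,12.4,-3],"spin": 0.6}
    - {"offset": [9.4,12.4,-3],"spin": 0.72}
    - {"offset": [9.4,12.4,-3],"spin": 0.84}
    - {"offset": [9.4,12.4,-3],"spin": 0.96}

```text
time_s: 1.98
eef_pos: [555.1, -138.9, 251.0]
ee_rot: [-0.0, 0.768, 0.641, -0.0]
force: [0.8, -0.3, 0.3]
grip_width: -0.001
grip_force: 0.0
```

Run:
```python
from h import *
np.set_printoptions(precision=1,suppress=True)
T=T_tool(); img,d=ctrl.capture("wrist"); save("w1",img,1.5); np.savez("w1.npz",img=img,d=d,T=T)
W=cloud("wrist",d,T)
print(T[:3,3], ctrl.sense()["joints"])
for n in ["case","cut_thermo","bridge","rib_thermo","cut_tongs","tongs","tongs_heel","tongs_jaw"]:
    for r in ctrl.place_of("wrist",n)[:2]:
        u,v=r["uv"]; print(n,np.array(r["uv"]),round(r["conf"],2),W[int(v),int(u)])
```

```text
[ 555.1 -138.9  251. ] [-0.5  0.4  1.3 -0.   1.4 -0.3]
case [280.2 170.2] 0.69 [ 576.7 -156.4   28. ]
case [304.  192.6] 0.52 [ 599.3 -186.3   28.2]
cut_thermo [246.3 192.9] 0.64 [ 533.8 -178.1   16.2]
bridge [245.9 144.1] 0.92 [ 544.4 -120.4   33.3]
rib_thermo [246.8 231.7] 0.91 [ 552.2 -127.   255.4]
cut_tongs [304.5 192.4] 0.58 [ 599.3 -186.3   28.2]
tongs [303.8 197.3] 0.7 [ 596.3 -187.8   40.7]
tongs [ 81.5 213.2] 0.7 [ 336.2 -168.7   16.2]
tongs_heel [116.4 259.1] 0.66 [ 359.5 -234.3   16.4]
tongs_heel [307.6 255. ] 0.57 [ 591.  -259.2   38.4]
tongs_jaw [309.4 146.5] 0.88 [ 611.4 -134.7   33.1]
```

View pics/w1.png

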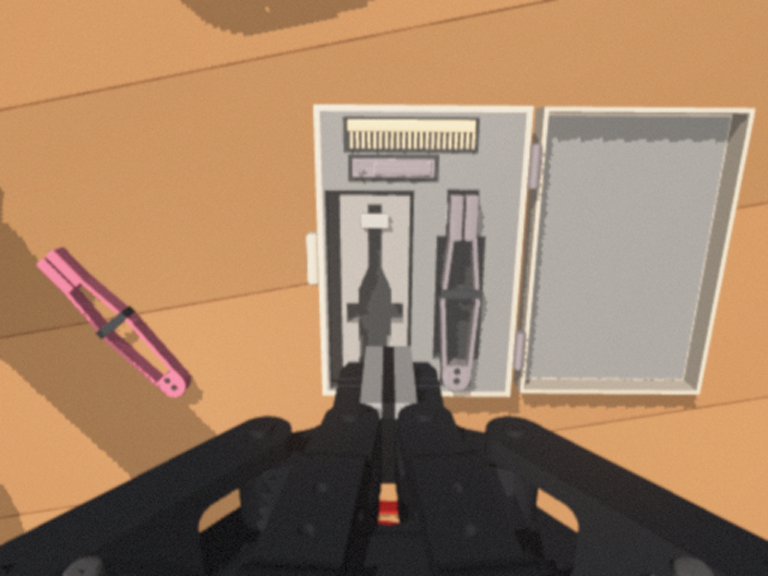

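The wrist view shows the grey tongs at (462,290), jaws up and heel down. The cradle sits at the +x/-y side of its well, with its bridge at (375,221) and notches at (375,311).

Run:
```python
from h import *
np.set_printoptions(precision=1,suppress=True)
f=np.load("w1.npz"); T=f["T"]; 
W=cloud("wrist",f["d"],T)
p=lambda u,v,z: px("wrist",u/1.5,v/1.5,z=z,T=T)[:2]
C=[p(*c,28) for c in [(314,105),(531,107),(510,397),(324,396)]]  # -x+y,+x+y,+x-y,-x-y
print("corners",C,"centre",np.mean(C,0))
ey=(C[0]+C[1]-C[2]-C[3]); ex=(C[1]+C[2]-C[0]-C[3])
print("yaw y",np.degrees(np.arctan2(-ey[0],ey[1])),"x",np.degrees(np.arctan2(ex[1],ex[0])),np.linalg.norm(ey)/2,np.linalg.norm(ex)/2)
c=np.mean(C,0); a=np.arctan2(-ey[0],ey[1]); Rm=np.array([[np.cos(a),-np.sin(a)],[np.sin(a),np.cos(a)]])
loc=lambda w:(np.asarray(w)-c)@Rm
for n,q in dict(bridge=(375,221,33),chan_end=(375,206,28),notchL=(347,311,28),notchR=(403,311,28),notchtop=(375,304,28),cradTL=(340,193,28),cradTR=(411,193,28),wellTL=(327,191,28),wellTR=(414,191,28),heel=(457,378,39),jawtop=(464,195,39),jawmid=(464,218,39),band=(461,294,39),cutTop=(464,189,28),cradL=(341,350,28)).items():
    w=p(*q); print(n,w,loc(w))
np.savez("case.npz",c=c,a=a)
# depth map in case frame: height profile across well at several y
X=(W[...,:2]-c)@Rm; z=W[...,2]
for y in (40,20,0):
    m=(abs(X[...,1]-y)<1.2)&(X[...,0]>-75)&(X[...,0]<60)
    o=np.argsort(X[...,0][m]); print(y,[(round(float(x)),round(float(h))) for x,h in zip(X[...,0][m][o],z[m][o])][::2])
```

```text
corners [array([522.5, -40.1]), array([668. , -67.7]), array([ 629. , -284.5]), array([ 482.3, -257. ])] centre [ 575.4 -162.3]
yaw y -10.335961477441456 x -10.688814282254581 220.4384065162268 148.6545081362294
bridge [ 549.  -124.9] [-32.8  32.1]
chan_end [ 550.7 -115. ] [-32.8  42.1]
notchL [ 514.9 -189.7] [-54.7 -37.8]
notchR [ 556.9 -197.3] [-11.9 -37.7]
notchtop [ 537. -188.] [-33.3 -32.1]
cradTL [ 527.8 -101.4] [-57.8  51.4]
cradTR [ 577.7 -110.5] [-7.1 51.4]
wellTL [519.  -98.4] [-67.   52.8]
wellTR [ 580.1 -109.5] [-5.  52.8]
heel [ 588.9 -254.6] [ 29.8 -88.3]
jawtop [ 613.4 -117.2] [29.2 51.3]
jawmid [ 611.2 -133. ] [29.9 35.2]
band [ 601.3 -188. ] [ 30.1 -20.6]
cutTop [ 615.4 -114.4] [30.7 54.3]
cradL [ 503.9 -220.4] [-60.  -69.9]
40 [(-75, 29), (-74, 31), (-73, 28), (-72, 29), (-71, 29), (-70, 29), (-69, 13), (-69, 23), (-68, 13), (-67, 13), (-66, 14), (-65, 13), (-64, 12), (-62, 13), (-61, 12), (-60, 13), (-58, 29), (-56, 30), (-55, 29), (-54, 29), (-53, 29), (-52, 29), (-51, 29), (-50, 29), (-49, 30), (-48, 29), (-47, 29), (-46, 28), (-45, 29), (-44, 30), (-43, 29), (-4
[... 10693 characters left out ...]
), (-16, 28), (-15, 30), (-14, 28), (-13, 28), (-12, 29), (-11, 27), (-10, 28), (-8, 13), (-7, 13), (-7, 11), (-6, 12), (-5, 27), (-4, 28), (-3, 29), (-2, 28), (-1, 28), (0, 26), (1, 28), (2, 29), (4, 28), (5, 29), (6, 30), (7, 30), (8, 29), (9, 29), (10, 29), (11, 30), (12, 26), (14, 17), (15, 17), (16, 17), (17, 17), (18, 32), (18, 30), (18, 39), (18, 17), (19, 39), (20, 41), (25, 17), (27, 17), (27, 16), (29, 16), (30, 16), (32, 16), (33, 18), (33, 17), (34, 16), (35, 16), (38, 17), (38, 16), (38, 42), (38, 27), (39, 38), (39, 16), (40, 37), (41, 39), (46, 17), (47, 22), (48, 25), (48, 29), (49, 29), (50, 29), (51, 29), (52, 30), (54, 28), (54, 30), (56, 28), (57, 28), (58, 29), (59, 28)]
```

```bash
python3 -c "
from h import *
s=ctrl.sense();print(s['time_s'],s['eef_pos'],s['force'])"
```

```text
2.4333 [ 554.87433978 -139.57567616  251.26195419] [ 0.66492753 -0.63282641 -0.20104264]
```

>>> send_rows:
  targets:
    - {"offset": [1,-3.5,-1.5]}
    - {"offset": [2,-6.5,-4]}
    - {"offset": [3,-9.5,-6.5]}
    - {"offset": [3.38,-11.57,-10]}
    - {"offset": [3.38,-11.57,-14]}
    - {"offset": [3.38,-11.57,-18]}
    - {"offset": [3.38,-11.57,-20.4]}
    - {"offset": [3.38,-11.57,-20.4]}

```text
invalid input
```

Rows need spin.

>>> send_rows:
  targets:
    - {"offset": [1,-3.5,-1.5],"spin": 0}
    - {"offset": [2,-6.5,-4],"spin": 0}
    - {"offset": [3,-9.5,-6.5],"spin": 0}
    - {"offset": [3.38,-11.57,-10],"spin": 0}
    - {"offset": [3.38,-11.57,-14],"spin": 0}
    - {"offset": [3.38,-11.57,-18],"spin": 0}
    - {"offset": [3.38,-11.57,-20.4],"spin": 0}
    - {"offset": [3.38,-11.57,-20.4],"spin": 0}

```text
time_s: 3.1
eef_pos: [586.1, -253.8, 41.5]
ee_rot: [-0.005, 0.77, 0.637, -0.001]
force: [-0.0, 0.1, -0.8]
grip_width: 0.003
grip_force: 0.0
```

Run:
```python
from h import *
T=T_tool(); img,d=ctrl.capture("wrist"); save("w2",img,1.2); np.savez("w2.npz",img=img,d=d,T=T); s=ctrl.sense(); print(s['eef_pos'],s['force'],s['time_s'])
```

```text
[ 587.67378962 -254.67047195   45.25974095] [-0.04872715  0.2574245   0.24333168] 3.15
```

View pics/w2.png

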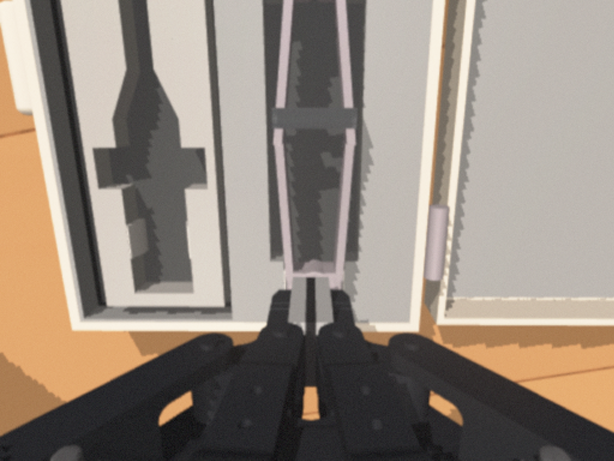

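The shut fingers (310,300) are centred over the heel, and the tongs lie straight in their cutout. I press the heel partway first.

>>> send_rows:
  targets:
    - {"offset": [0.1,-0.05,-0.3],"spin": 0}
    - {"offset": [0.1,-0.05,-0.6],"spin": 0}
    - {"offset": [0.1,-0.05,-0.8],"spin": 0}
    - {"offset": [0.1,-0.05,-1.0],"spin": 0}

```text
time_s: 3.48
eef_pos: [590.3, -256.0, 38.5]
ee_rot: [0.001, 0.77, 0.638, 0.0]
force: [-0.1, -1.2, 3.1]
grip_width: 0.004
grip_force: 2.1
```

>>> send_rows:
  targets:
    - {"offset": [0,0,-0.2],"spin": 0}
    - {"offset": [0,0,-0.4],"spin": 0}
    - {"offset": [0,0,-0.4],"spin": 0}

```text
time_s: 3.73
eef_pos: [590.5, -256.2, 34.3]
ee_rot: [0.001, 0.77, 0.638, 0.0]
force: [1.9, -1.5, 3.2]
grip_width: -0.001
grip_force: 1.8
```

>>> send_rows:
  targets:
    - {"offset": [0,0,2.0],"spin": 0}
    - {"offset": [0.5,3,3],"spin": 0}
    - {"offset": [1.1,6.5,3],"spin": 0}
    - {"offset": [1.7,9.5,3],"spin": 0}
    - {"offset": [2.15,12.4,2.5],"spin": 0}
    - {"offset": [2.15,12.4,1.6],"spin": 0}
    - {"offset": [2.15,12.4,1.2],"spin": 0}
    - {"offset": [2.15,12.4,0.9],"spin": 0}

```text
time_s: 4.4
eef_pos: [610.9, -132.2, 41.6]
ee_rot: [-0.0, 0.77, 0.638, -0.0]
force: [0.4, 0.2, -0.4]
grip_width: 0.002
grip_force: 0.0
```

>>> send_rows:
  targets:
    - {"offset": [0,0,-0.3],"spin": 0}
    - {"offset": [0,0,-0.6],"spin": 0}
    - {"offset": [0,0,-0.9],"spin": 0}
    - {"offset": [0,0,-1.2],"spin": 0}
    - {"offset": [0,0,-1.4],"spin": 0}
    - {"offset": [0,0,-1.4],"spin": 0}

```text
time_s: 4.9
eef_pos: [611.4, -132.6, 30.6]
ee_rot: [0.001, 0.77, 0.638, 0.0]
force: [-7.8, 3.1, 17.7]
grip_width: -0.001
grip_force: 9.6
```

>>> send_rows:
  targets:
    - {"offset": [0,0,-0.15],"spin": 0}
    - {"offset": [0,0,-0.15],"spin": 0}

```text
time_s: 5.07
eef_pos: [611.5, -132.7, 30.4]
ee_rot: [0.001, 0.77, 0.638, 0.0]
force: [-11.8, 4.0, 30.6]
grip_width: -0.001
grip_force: 15.0
```

>>> send_rows:
  targets:
    - {"offset": [0,0,2.0],"spin": 0}
    - {"offset": [-0.5,-3,3],"spin": 0}
    - {"offset": [-1.1,-6.5,3],"spin": 0}
    - {"offset": [-1.7,-9.5,3],"spin": 0}
    - {"offset": [-2.15,-12.4,2.5],"spin": 0}
    - {"offset": [-2.15,-12.4,1.6],"spin": 0}
    - {"offset": [-2.15,-12.4,1.0],"spin": 0}
    - {"offset": [-2.15,-12.4,0.7],"spin": 0}

```text
time_s: 5.73
eef_pos: [589.2, -255.6, 32.6]
ee_rot: [-0.001, 0.77, 0.638, -0.0]
force: [-0.1, 0.4, -0.0]
grip_width: 0.003
grip_force: 0.0
```

>>> send_rows:
  targets:
    - {"offset": [0,0,-0.2],"spin": 0}
    - {"offset": [0,0,-0.5],"spin": 0}
    - {"offset": [0,0,-0.7],"spin": 0}
    - {"offset": [0,0,-0.9],"spin": 0}
    - {"offset": [0,0,-0.9],"spin": 0}

```text
time_s: 6.15
eef_pos: [590.1, -255.4, 29.8]
ee_rot: [0.001, 0.769, 0.639, -0.0]
force: [-17.2, 6.1, 38.0]
grip_width: -0.002
grip_force: 19.0
```

>>> send_rows:
  targets:
    - {"offset": [0,0,3],"spin": 0}
    - {"offset": [0,2,7],"spin": 0}
    - {"offset": [0,5,10],"spin": 0}
    - {"offset": [0,8,13],"spin": 0}
    - {"offset": [-0.5,11,16],"spin": 0}
    - {"offset": [-0.5,14,19],"spin": 0}
    - {"offset": [-0.5,14.5,21],"spin": 0}

```text
time_s: 6.73
eef_pos: [584.6, -106.1, 237.5]
ee_rot: [0.0, 0.769, 0.64, 0.001]
force: [0.1, 0.3, -1.4]
grip_width: 0.002
grip_force: 0.0
```

Run:
```python
from h import *
np.set_printoptions(precision=1,suppress=True)
T=T_tool(); img,d=ctrl.capture("wrist"); save("w3",img,1.2); np.savez("w3.npz",img=img,d=d,T=T)
W=cloud("wrist",d,T); f=np.load("case.npz"); c,a=f["c"],f["a"]
Rm=np.array([[np.cos(a),-np.sin(a)],[np.sin(a),np.cos(a)]]); X=(W[...,:2]-c)@Rm
for n,x,y,r in [("heel",30,-89,5),("jaw",25,36,2),("jaw2",35,36,2),("ins",5,-60,3),("ins2",60,-60,3),("ins3",60,40,3)]:
    m=(abs(X[...,0]-x)<r)&(abs(X[...,1]-y)<r)&(W[...,2]<60); print(n,np.nanmedian(W[...,2][m]),m.sum())
print(T[:3,3])
```

```text
heel nan 0
jaw 30.827350859028684 11
jaw2 30.319758191194353 15
ins nan 0
ins2 28.220617401833408 21
ins3 28.713780164766433 33
[ 584.6 -106.1  237.5]
  return np.nanmean(a, axis, out=out, keepdims=keepdims)
```

>>> send_rows:
  targets:
    - {"offset": [-1,4,0],"spin": 0}
    - {"offset": [-2,8,0],"spin": 0}
    - {"offset": [-3,12,0],"spin": 0}
    - {"offset": [-4,16,0],"spin": 0}
    - {"offset": [-5,20,0],"spin": 0}
    - {"offset": [-6,24,0],"spin": 0}
    - {"offset": [-7,28,0],"spin": 0}
    - {"offset": [-8,31,0],"spin": 0}
  grip: 0.5

```text
time_s: 7.45
eef_pos: [503.3, 202.6, 234.7]
ee_rot: [-0.0, 0.769, 0.639, 0.0]
force: [0.7, 0.5, 1.0]
grip_width: 0.502
grip_force: 0.0
```

Run:
```python
from h import *
np.set_printoptions(precision=1,suppress=True)
T=T_tool(); img,d=ctrl.capture("wrist"); save("w4",img,1.2); np.savez("w4.npz",img=img,d=d,T=T)
W=cloud("wrist",d,T); print(T[:3,3])
for n in ["thermo","thermo_tip","thermo_press","tray"]:
    for r in ctrl.place_of("wrist",n)[:2]:
        u,v=r["uv"]; print(n,np.array(r["uv"]),round(r["conf"],2),W[int(v),int(u)])
s=ctrl.sense(); print(s['eef_pos'],s['time_s'])
```

```text
[503.3 202.6 234.7]
thermo [257.5 194.3] 0.57 [495.2 164.2  17.6]
thermo_tip [242.9 134.4] 0.55 [490.8 230.8   3. ]
thermo_press [269.4 233.1] 0.87 [500.2 116.7  20.1]
tray [318.8 171.6] 0.87 [567.3 174.4   4.4]
tray [255.9 193.6] 0.29 [493.1 165.3  16.1]
[504.7 199.2 234.6] 7.7
```

View pics/w4.png

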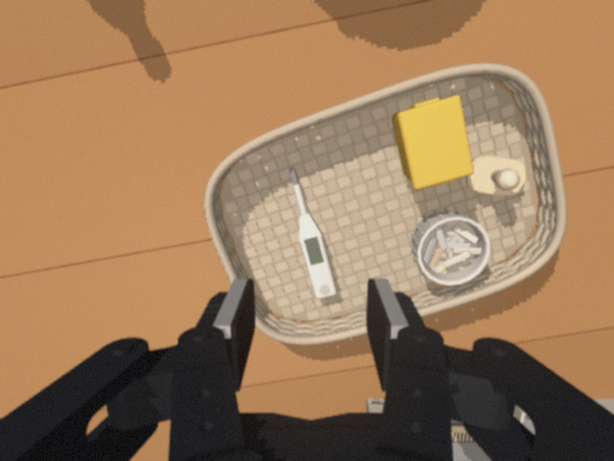

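The thermometer lies display up, with its tip at (293,168) and its heel at (325,297). There is free space around it.

Run:
```python
from h import *
np.set_printoptions(precision=1,suppress=True)
f=np.load("w4.npz"); T=f["T"]; img=f["img"]; W=cloud("wrist",f["d"],T)
hsv=cv2.cvtColor(img,cv2.COLOR_RGB2HSV)
m=(W[...,2]>14)&(W[...,2]<24)&(W[...,0]<540)&(W[...,0]>460)&(W[...,1]>90)&(W[...,1]<190)&(hsv[...,1]<60)&(hsv[...,2]>120)
n,lab,st,cen=cv2.connectedComponentsWithStats(m.astype(np.uint8)); k=1+np.argmax(st[1:,4])
P=W[lab==k]; c=P[:,:2].mean(0); e=np.linalg.svd(P[:,:2]-c)[2][0] if len(P)<4000 else None
e=e*np.sign(e[1]); t=(P[:,:2]-c)@e; s=(P[:,:2]-c)@[-e[1],e[0]]
print(len(P),c,"dir",np.degrees(np.arctan2(-e[0],e[1])),t.min(),t.max(),s.min(),s.max(),np.median(P[:,2]))
heel=c+e*np.percentile(t,1); print("heel",heel)
for q in [(293,168,10),(325,297,18),(313,250,18),(304,217,15)]: print(q,px("wrist",q[0]/1.2,q[1]/1.2,z=q[2],T=T))
```

```text
1222 [497.6 137.5] dir 4.257069503936389 -40.38277838414056 44.311736323539 -10.792034415519172 11.257514437449085 18.166830519026036
heel [500.4  98.7]
(293, 168, 10) [492.3 224.8  10. ]
(325, 297, 18) [499.   97.4  18. ]
(313, 250, 18) [496.3 147.   18. ]
(304, 217, 15) [493.8 179.2  15. ]
```

>>> send_rows:
  targets:
    - {"offset": [-0.3,-2,-3],"spin": 0.08}
    - {"offset": [-0.6,-4,-6],"spin": 0.16}
    - {"offset": [-0.8,-5.15,-9.5],"spin": 0.25}
    - {"offset": [-0.8,-5.15,-13],"spin": 0.25}
    - {"offset": [-0.8,-5.15,-16.5],"spin": 0.25}
    - {"offset": [-0.8,-5.15,-19],"spin": 0.25}
    - {"offset": [-0.8,-5.15,-19],"spin": 0.25}
  grip: 0.48

```text
time_s: 8.28
eef_pos: [494.3, 146.2, 40.4]
ee_rot: [-0.003, 0.685, 0.728, -0.003]
force: [-0.8, -0.2, -1.2]
grip_width: 0.482
grip_force: 0.0
```

Run:
```python
from h import *
T=T_tool(); img,d=ctrl.capture("wrist"); save("w5",img,1.2); np.savez("w5.npz",img=img,d=d,T=T); s=ctrl.sense(); print(s['eef_pos'],s['ee_rot'],s['time_s'])
```

```text
[495.88501186 146.64292826  43.25992176] [-0.00147578  0.68511808  0.72842876 -0.00160748] 8.3333
```

View pics/w5.png

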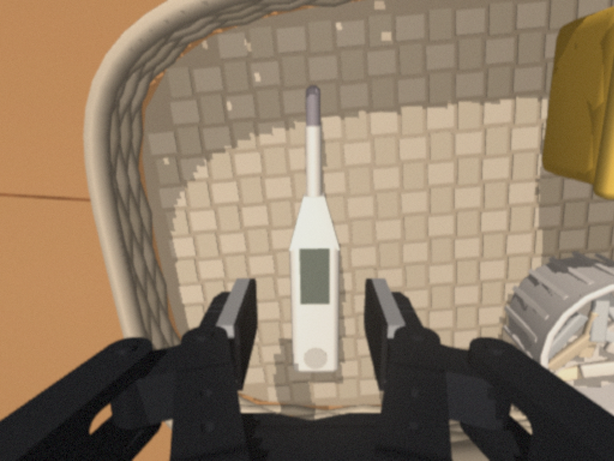

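The thermometer's axis is aligned between the fingers, so I descend and grip.

>>> send_rows:
  targets:
    - {"offset": [0,0,-1.5],"spin": 0}
    - {"offset": [0,0,-2.8],"spin": 0}
    - {"offset": [0,0,-3.5],"spin": 0}
    - {"offset": [0,0,-3.6],"spin": 0}
    - {"offset": [0,0,-3.6],"spin": 0}

```text
time_s: 8.75
eef_pos: [497.4, 147.6, 9.8]
ee_rot: [0.0, 0.685, 0.729, 0.0]
force: [0.4, -0.1, -0.5]
grip_width: 0.481
grip_force: 0.0
```

>>> send_rows:
  targets:
    - {"offset": [0,0,0],"spin": 0}
    - {"offset": [0,0,0],"spin": 0}
    - {"offset": [0,0,0],"spin": 0}
    - {"offset": [0,0,0],"spin": 0}
    - {"offset": [0,0,0],"spin": 0}
  grip: 0.1
  squeeze: 25

```text
time_s: 9.17
eef_pos: [497.5, 147.8, 10.0]
ee_rot: [0.001, 0.684, 0.729, 0.001]
force: [-0.9, -0.9, 6.8]
grip_width: 0.244
grip_force: 26.2
```

>>> send_rows:
  targets:
    - {"offset": [0,0,1],"spin": 0}
    - {"offset": [0,0,2.5],"spin": 0}
    - {"offset": [0,0,5],"spin": 0}
    - {"offset": [0,0,8],"spin": 0}
    - {"offset": [0,0,9],"spin": 0}
    - {"offset": [0,0,9],"spin": 0}

```text
time_s: 9.67
eef_pos: [498.1, 148.0, 101.7]
ee_rot: [0.002, 0.684, 0.729, 0.002]
force: [-0.6, 0.0, -0.2]
grip_width: 0.247
grip_force: 25.4
```

```bash
cat > th.py <<'E'
from h import *
np.set_printoptions(precision=1,suppress=True)
def held(tag,show=None):
    T=T_tool(); img,d=ctrl.capture("wrist"); np.savez(tag+".npz",img=img,d=d,T=T)
    s=ctrl.sense(); print("tcp",T[:3,3],"grip",s["grip_width"],s["grip_force"],"F",s["force"],"t",s["time_s"])
    W=cloud("wrist",d,T); L=(W-T[:3,3])@T[:3,:3]   # tool frame
    c=(abs(L[...,1])<9)&(L[...,0]>-60)&(L[...,0]<95)&(L[...,2]<6+0.4*np.maximum(L[...,0],0))&(L[...,2]>-20)
    xs=L[c]
    for a in range(-60,95,8):
        m=(xs[:,0]>=a)&(xs[:,0]<a+8)
        if m.sum()>3: print(a+4,"z_med %.1f y_med %.1f n%d"%(np.median(xs[m,2]),np.median(xs[m,1]),m.sum()))
    for n in ["thermo_tip","thermo_press","thermo"]:
        for r in ctrl.place_of("wrist",n)[:1]:
            u,v=r["uv"]; print(n,np.array(r["uv"]),round(r["conf"],2),L[int(v),int(u)])
    if show: save(tag,img,1.2)
E
python3 -c "
from th import *
held('w6',1)"
```

```text
tcp [498.1 148.  101.7] grip 0.2480562377704963 25.42830616235733 F [ 0.9 -0.1 -0.4] t 9.7167
-48 z_med -8.5 y_med -0.0 n229
-40 z_med -8.6 y_med 0.0 n555
-32 z_med -8.4 y_med 0.0 n569
-24 z_med -8.4 y_med 0.0 n579
-16 z_med -8.5 y_med 0.0 n595
-8 z_med -8.7 y_med 0.0 n639
0 z_med -8.7 y_med 0.0 n674
8 z_med -8.6 y_med 0.0 n727
16 z_med -6.9 y_med 0.0 n768
24 z_med -5.8 y_med 0.9 n652
32 z_med -4.6 y_med 0.9 n457
40 z_med -3.3 y_med 0.9 n290
48 z_med -3.3 y_med 0.9 n307
56 z_med -3.3 y_med 1.2 n311
64 z_med -3.1 y_med 1.2 n305
72 z_med -3.0 y_med 1.2 n315
80 z_med -2.6 y_med 1.2 n68
thermo_tip [261.4  67.8] 0.56 [86.   2.4 97.6]
thermo_press [256.7 319.5] 0.88 [-31.3  -0.5  -8.7]
thermo [257.  217.6] 0.56 [18.3  0.  -6.1]
```

View pics/w6.png

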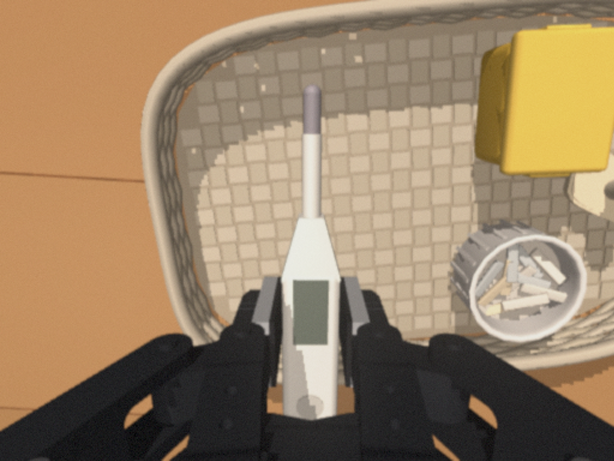

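The thermometer is held flat and straight, with its tip at (312,90) and the grip near local y=-14. To tilt it tip-down, I'll press its heel gently on the tray's -y rim. First I locate that rim.

Run:
```python
from h import *
f=np.load("w4.npz"); W=cloud("wrist",f["d"],f["T"]); W=W.reshape(-1,3)
for x in (480,495,505,515):
    m=(abs(W[:,0]-x)<4)&(W[:,1]<95)&(W[:,1]>30)&(W[:,2]<60); P=W[m]; o=np.argsort(P[:,1])
    top=P[P[:,2]>36]
    print(x,"top y %.1f..%.1f z %.1f"%(top[:,1].min(),top[:,1].max(),np.median(top[:,2])),m.sum())
```

```text
480 top y 60.5..68.7 z 38.6 300
495 top y 60.6..68.3 z 38.7 278
505 top y 60.3..68.6 z 38.4 289
515 top y 61.1..68.7 z 38.4 305
```

>>> send_rows:
  targets:
    - {"offset": [0.1,-2,-1.5],"spin": 0}
    - {"offset": [0.2,-3.9,-3.5],"spin": 0}
    - {"offset": [0.2,-3.9,-5],"spin": 0}
    - {"offset": [0.2,-3.9,-5.6],"spin": 0}
    - {"offset": [0.2,-3.9,-6.0],"spin": 0}
    - {"offset": [0.2,-3.9,-6.2],"spin": 0}

```text
time_s: 10.37
eef_pos: [498.3, 109.1, 36.3]
ee_rot: [-0.001, 0.684, 0.729, -0.001]
force: [-2.5, -0.2, 4.4]
grip_width: 0.246
grip_force: 26.1
```

>>> send_rows:
  targets:
    - {"offset": [0,0,-0.2],"spin": 0}
    - {"offset": [0,0,-0.4],"spin": 0}
    - {"offset": [0,0,-0.6],"spin": 0}
    - {"offset": [0,0,-0.6],"spin": 0}

```text
time_s: 10.7
eef_pos: [499.3, 109.4, 31.3]
ee_rot: [0.001, 0.684, 0.729, 0.001]
force: [0.2, 3.5, 4.1]
grip_width: 0.246
grip_force: 26.8
```

```bash
python3 -c "
from th import *
held('w7')"
```

```text
tcp [499.3 109.4  31.3] grip 0.24590042557783334 26.75194948911667 F [-0.3  3.1  4.2] t 10.75
-40 z_med -14.7 y_med 0.0 n481
-32 z_med -13.5 y_med 0.0 n648
-24 z_med -12.5 y_med 0.0 n675
-16 z_med -11.5 y_med 0.0 n695
-8 z_med -10.5 y_med 0.0 n709
0 z_med -9.4 y_med 0.0 n722
8 z_med -8.3 y_med 0.0 n768
16 z_med -5.4 y_med 0.4 n782
24 z_med -3.1 y_med 0.7 n612
32 z_med -0.7 y_med 0.9 n414
40 z_med 1.7 y_med 0.4 n291
48 z_med 2.9 y_med 0.4 n319
56 z_med 6.0 y_med 0.4 n574
64 z_med 26.4 y_med 0.0 n658
72 z_med 26.6 y_med 0.0 n664
80 z_med 27.3 y_med -0.1 n657
88 z_med 27.1 y_med -0.1 n700
96 z_med 27.5 y_med -0.5 n272
thermo_tip [262.5  71.1] 0.8 [79.7  2.3 27.9]
thermo_press [254.8 325.8] 0.64 [-31.3  -1.3 -12.9]
thermo [257.6 220.5] 0.69 [16.7  0.  -5.6]
```

>>> send_rows:
  targets:
    - {"offset": [0,0,-0.2],"spin": 0}
    - {"offset": [0,0,-0.4],"spin": 0}
    - {"offset": [0,0,-0.5],"spin": 0}
    - {"offset": [0,0,-0.5],"spin": 0}

```text
time_s: 11.23
eef_pos: [499.1, 109.0, 25.9]
ee_rot: [0.0, 0.684, 0.729, 0.0]
force: [2.1, 4.8, 5.5]
grip_width: 0.247
grip_force: 27.8
```

```bash
python3 -c "
from th import *
held('w8',1)"
```

```text
tcp [499.1 109.   25.9] grip 0.24854324746126794 27.71640121936798 F [1.1 4.2 4.4] t 11.2833
-40 z_med -19.2 y_med 0.5 n138
-32 z_med -18.1 y_med 0.0 n759
-24 z_med -16.0 y_med 0.0 n749
-16 z_med -14.0 y_med 0.0 n756
-8 z_med -12.2 y_med 0.0 n771
0 z_med -10.2 y_med 0.0 n766
8 z_med -8.1 y_med 0.0 n807
16 z_med -4.2 y_med 0.0 n805
24 z_med -0.9 y_med 0.4 n609
32 z_med 2.4 y_med 0.4 n367
40 z_med 6.8 y_med -0.0 n450
48 z_med 21.1 y_med -0.0 n636
56 z_med 21.0 y_med -0.0 n645
64 z_med 21.3 y_med 0.4 n689
72 z_med 21.5 y_med -0.0 n691
80 z_med 21.9 y_med -0.1 n701
88 z_med 21.8 y_med -0.1 n745
96 z_med 22.1 y_med -0.1 n287
thermo_tip [259.2  78.1] 0.93 [76.4  0.9 23.1]
thermo_press [257.3 328.9] 0.79 [-30.1   0.  -16.4]
thermo [258.1 224.7] 0.88 [14.5  0.4 -4.7]
```

>>> send_rows:
  targets:
    - {"offset": [0,0.5,2],"spin": 0}
    - {"offset": [0,0.5,5],"spin": 0}
    - {"offset": [0,0,8],"spin": 0}
    - {"offset": [0.3,-3,8.5],"spin": -0.03}
    - {"offset": [0.7,-7,8.5],"spin": -0.06}
    - {"offset": [1.1,-11,8.5],"spin": -0.1}
    - {"offset": [1.5,-14.5,8.5],"spin": -0.14}
    - {"offset": [2,-18,8.5],"spin": -0.18}

```text
time_s: 12.1
eef_pos: [517.9, -73.3, 110.2]
ee_rot: [-0.001, 0.748, 0.664, -0.001]
force: [0.8, 0.6, -0.8]
grip_width: 0.249
grip_force: 27.2
```

>>> send_rows:
  targets:
    - {"offset": [0.3,-3.5,0],"spin": -0.03}
    - {"offset": [0.6,-7,-0.5],"spin": -0.064}
    - {"offset": [0.9,-10,-1],"spin": -0.064}
    - {"offset": [1.3,-12.5,-2],"spin": -0.064}
    - {"offset": [1.4,-13.8,-3.2],"spin": -0.064}
    - {"offset": [1.4,-13.8,-4],"spin": -0.064}
    - {"offset": [1.4,-13.8,-4.5],"spin": -0.064}
    - {"offset": [1.4,-13.8,-4.5],"spin": -0.064}

```text
time_s: 12.77
eef_pos: [531.8, -208.1, 64.4]
ee_rot: [-0.002, 0.768, 0.64, -0.001]
force: [-0.7, 0.1, -0.4]
grip_width: 0.249
grip_force: 27.2
```

```bash
python3 -c "
from th import *
held('w9',1)
print(T_tool()[:3,:2])"
```

```text
tcp [ 531.8 -208.1   64.4] grip 0.24796300712031039 27.175836861133575 F [ 1.  -0.1 -0.8] t 12.8167
-40 z_med -18.8 y_med 0.4 n188
-32 z_med -17.6 y_med -0.1 n758
-24 z_med -15.6 y_med -0.1 n749
-16 z_med -13.7 y_med -0.1 n741
-8 z_med -12.0 y_med -0.1 n757
0 z_med -10.1 y_med -0.1 n768
8 z_med -8.2 y_med -0.1 n792
16 z_med -4.4 y_med 0.3 n807
24 z_med -1.4 y_med 0.8 n612
32 z_med 1.9 y_med 0.3 n381
40 z_med 5.1 y_med 0.3 n275
48 z_med 7.1 y_med 0.3 n278
56 z_med 8.9 y_med 0.3 n274
64 z_med 11.1 y_med 0.3 n243
72 z_med 13.1 y_med 0.3 n235
80 z_med 31.5 y_med -0.7 n452
88 z_med 31.2 y_med -0.2 n541
96 z_med 36.0 y_med -4.6 n108
thermo_tip [258.8  77.4] 0.79 [77.9  0.3 47.8]
thermo_press [258.7 329.9] 0.92 [-30.2   0.4 -16.8]
thermo [255.9 222.5] 0.9 [15.5 -1.  -4.7]
[[ 0.2  1. ]
 [ 1.  -0.2]
 [-0.   0. ]]
```

View pics/w9.png

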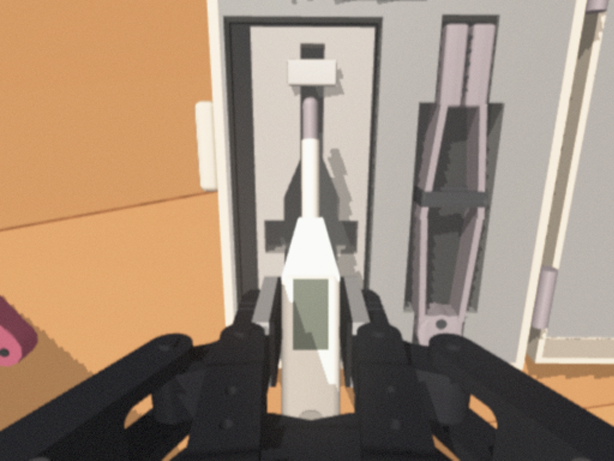

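The tip at (310,98) sits just short of the bridge (312,72), over the channel, and the tongs look seated. I compute the small corrections next.

Run:
```python
from h import *
np.set_printoptions(precision=1,suppress=True)
f=np.load("w9.npz"); T=f["T"]
def L(u,v,z): return (px("wrist",u/1.2,v/1.2,z=z,T=T)-T[:3,3])@T[:3,:3]
for n,q in dict(chanL=(301,50,28),chanR=(324,50,28),brL=(288,72,33),brR=(337,72,33),brFront=(312,84,33),notL=(264,236,28),notR=(358,236,28),notTop=(270,220,28),end=(312,43,28),tip=(310,98,50)).items(): print(n,L(*q)[:2])
# heights of tongs & insert
W=cloud("wrist",f["d"],T); c=np.load("case.npz")
a=float(c["a"]);Rm=np.array([[np.cos(a),-np.sin(a)],[np.sin(a),np.cos(a)]]); X=(W[...,:2]-c["c"])@Rm
for n,x,y in [("heel",30,-86),("jaw",25,36),("jaw",35,36),("ins",55,-60),("ins",55,36),("ins",7,-20)]:
    m=(abs(X[...,0]-x)<3)&(abs(X[...,1]-y)<3)&(W[...,2]<60); print(n,np.median(W[...,2][m]) if m.any() else None)
```

```text
chanL [94.  -3.3]
chanR [94.   6.2]
brL [85.1 -8.4]
brR [85.1 11.3]
brFront [80.5  1.3]
notL [ 14.2 -20.8]
notR [14.3 22.7]
notTop [ 21.9 -17.8]
end [96.6  1.2]
tip [74.7  0.4]
heel 30.614421826619818
jaw 30.928671517086357
jaw 30.87700082241213
ins 28.549426821575423
ins 28.545705047644987
ins 28.465650777985985
```

>>> send_rows:
  targets:
    - {"offset": [0.11,-0.02,-1],"spin": 0}
    - {"offset": [0.11,-0.02,-1.8],"spin": 0}
    - {"offset": [0.11,-0.02,-2.2],"spin": 0}
    - {"offset": [0.11,-0.02,-2.4],"spin": 0}
    - {"offset": [0.11,-0.02,-2.4],"spin": 0}

```text
time_s: 13.38
eef_pos: [533.5, -209.2, 41.0]
ee_rot: [-0.001, 0.768, 0.64, -0.0]
force: [-0.5, 0.3, -1.0]
grip_width: 0.251
grip_force: 27.2
```

```bash
python3 -c "
from th import *
held('w10',1)"
```

```text
tcp [ 533.5 -209.2   41. ] grip 0.24759626033227974 27.120846211910248 F [-0.9  0.1 -0.6] t 13.4333
-40 z_med -18.7 y_med 0.4 n188
-32 z_med -17.5 y_med -0.1 n756
-24 z_med -15.6 y_med -0.1 n740
-16 z_med -13.7 y_med -0.1 n741
-8 z_med -12.1 y_med -0.1 n765
0 z_med -10.1 y_med -0.1 n759
8 z_med -8.2 y_med -0.1 n798
16 z_med -4.5 y_med 0.3 n811
24 z_med -1.4 y_med 0.8 n615
32 z_med 1.7 y_med 0.3 n385
40 z_med 5.2 y_med 0.8 n298
48 z_med 11.6 y_med 0.3 n583
56 z_med 12.2 y_med 0.3 n714
64 z_med 12.5 y_med 0.3 n727
72 z_med 13.1 y_med -0.1 n739
80 z_med 12.1 y_med -0.2 n899
88 z_med 7.6 y_med -0.1 n767
96 z_med 13.6 y_med 0.3 n262
thermo_tip [259.9  79.3] 0.68 [76.1  0.8 24.2]
thermo_press [258.  329.9] 0.98 [nan nan nan]
thermo [256.  221.9] 0.81 [15.8 -0.5 -4.1]
```

View pics/w10.png

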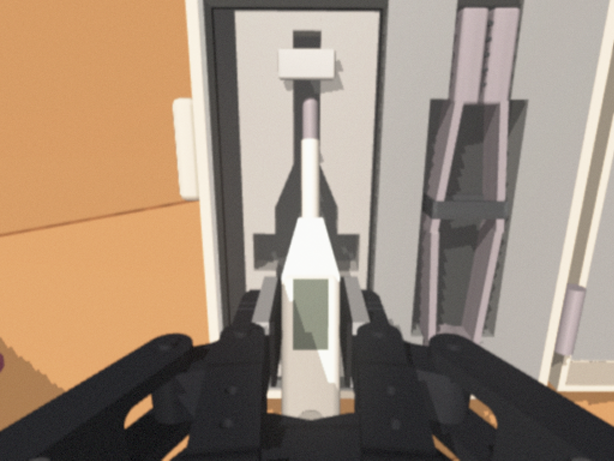

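Run:
```python
from h import *
np.set_printoptions(precision=1,suppress=True)
f=np.load("w10.npz"); T=f["T"]
def L(u,v,z): return (px("wrist",u/1.2,v/1.2,z=z,T=T)-T[:3,3])@T[:3,:3]
for n,q in dict(chanL=(293,38,28),chanR=(322,38,28),ch2L=(292,110,28),ch2R=(320,110,28),brL=(277,62,33),brR=(335,62,33),brFront=(307,81,33),notL=(253,250,28),notR=(359,250,28),tip=(310,98,28),probe=(310.5,190,35)).items(): print(n,L(*q)[:2])
print(ctrl.sense()["eef_pos"])
```

```text
chanL [94.8 -5.6]
chanR [94.8  4.7]
ch2L [70.4 -6.2]
ch2R [70.4  4.1]
brL [ 86.4 -11. ]
brR [86.4  9.1]
brFront [80.2 -0.6]
notL [ 15.6 -22.7]
notR [15.7 20.4]
tip [74.6  0.4]
probe [41.8  0.6]
[ 533.7 -209.4   41.9]
```

>>> send_rows:
  targets:
    - {"offset": [-0.11,0.02,-0.1],"spin": 0}
    - {"offset": [-0.11,0.02,-0.3],"spin": 0}
    - {"offset": [-0.11,0.02,-0.45],"spin": 0}
    - {"offset": [-0.11,0.02,-0.5],"spin": 0}
    - {"offset": [-0.11,0.02,-0.5],"spin": 0}

```text
time_s: 14.0
eef_pos: [532.7, -209.2, 36.6]
ee_rot: [-0.0, 0.768, 0.64, 0.0]
force: [0.5, 0.1, -0.8]
grip_width: 0.247
grip_force: 27.2
```

```bash
python3 -c "
from th import *
held('w11',1)"
```

```text
tcp [ 532.7 -209.2   36.6] grip 0.24837934962674013 27.160498201847076 F [-0.5 -0.3 -0.9] t 14.05
-40 z_med -18.7 y_med -0.5 n195
-32 z_med -17.5 y_med -0.1 n742
-24 z_med -15.6 y_med -0.1 n757
-16 z_med -13.7 y_med -0.1 n745
-8 z_med -12.0 y_med -0.1 n756
0 z_med -10.2 y_med -0.1 n757
8 z_med -8.1 y_med -0.1 n804
16 z_med -4.4 y_med -0.1 n807
24 z_med -1.4 y_med 0.3 n613
32 z_med 2.1 y_med 0.3 n427
40 z_med 18.9 y_med 0.3 n600
48 z_med 8.1 y_med 0.3 n668
56 z_med 8.7 y_med -0.1 n735
64 z_med 9.9 y_med 0.1 n766
72 z_med 12.0 y_med -0.1 n800
80 z_med 7.8 y_med -0.1 n941
88 z_med 3.1 y_med -0.1 n826
96 z_med 8.8 y_med 0.3 n272
thermo_tip [258.6  77.6] 0.96 [76.8  0.3 19.3]
thermo_press [259.4 330.2] 0.88 [-30.4   0.8 -17.2]
thermo [260.6 224.5] 0.85 [14.6  1.2 -4.8]
```

>>> send_rows:
  targets:
    - {"offset": [0.07,0.39,0],"spin": 0}
    - {"offset": [0.14,0.79,0],"spin": 0}
    - {"offset": [0.22,1.18,0],"spin": 0}
    - {"offset": [0.22,1.18,0],"spin": 0}

```text
time_s: 14.53
eef_pos: [535.1, -196.5, 36.8]
ee_rot: [-0.0, 0.768, 0.641, 0.0]
force: [-0.4, 0.2, 0.1]
grip_width: 0.244
grip_force: 27.2
```

```bash
python3 -c "
from th import *
held('w12',1)"
```

```text
tcp [ 535.1 -196.5   36.8] grip 0.24665755448919924 27.15943157672882 F [-0.  -0.2  0.2] t 14.5833
-40 z_med -18.8 y_med 0.4 n188
-32 z_med -17.5 y_med -0.1 n752
-24 z_med -15.6 y_med -0.1 n769
-16 z_med -13.7 y_med -0.1 n739
-8 z_med -12.0 y_med -0.1 n749
0 z_med -10.1 y_med -0.1 n768
8 z_med -8.2 y_med -0.1 n798
16 z_med -4.4 y_med 0.3 n813
24 z_med -1.3 y_med 0.3 n609
32 z_med 2.8 y_med 0.3 n497
40 z_med 7.9 y_med 0.3 n680
48 z_med 8.2 y_med 0.3 n729
56 z_med 8.8 y_med -0.1 n733
64 z_med 10.1 y_med -0.1 n763
72 z_med 3.4 y_med -0.1 n864
80 z_med 8.4 y_med -0.2 n778
88 z_med 8.4 y_med -0.1 n767
96 z_med 19.5 y_med -0.1 n501
thermo_press [254.9 329.6] 0.8 [-30.1  -1.4 -16.9]
thermo [254.8 224.5] 0.94 [14.6 -1.4 -4.7]
```

View pics/w12.png

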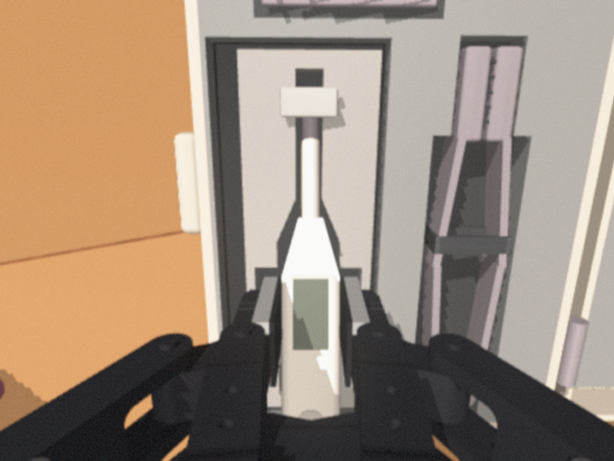

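The probe tip has passed under the bridge at (309,102), centred. I push on to the end wall.

>>> send_rows:
  targets:
    - {"offset": [0.06,0.34,0],"spin": 0}
    - {"offset": [0.12,0.64,0],"spin": 0}
    - {"offset": [0.15,0.84,0],"spin": 0}
    - {"offset": [0.15,0.84,0],"spin": 0}

```text
time_s: 15.07
eef_pos: [536.3, -188.5, 36.7]
ee_rot: [-0.0, 0.768, 0.641, -0.0]
force: [-0.4, 0.2, -0.8]
grip_width: 0.247
grip_force: 27.2
```

>>> send_rows:
  targets:
    - {"offset": [0.03,0.15,0],"spin": 0}
    - {"offset": [0.05,0.28,0],"spin": 0}
    - {"offset": [0.05,0.28,0],"spin": 0}

```text
time_s: 15.32
eef_pos: [536.7, -186.2, 36.7]
ee_rot: [-0.0, 0.768, 0.64, -0.0]
force: [-2.5, -1.0, -0.5]
grip_width: 0.247
grip_force: 27.2
```

>>> send_rows:
  targets:
    - {"offset": [-0.02,-0.1,-0.1],"spin": 0}
    - {"offset": [-0.035,-0.2,-0.25],"spin": 0}
    - {"offset": [-0.05,-0.3,-0.4],"spin": 0}
    - {"offset": [-0.06,-0.35,-0.55],"spin": 0}
    - {"offset": [-0.07,-0.4,-0.7],"spin": 0}
    - {"offset": [-0.07,-0.4,-0.7],"spin": 0}

```text
time_s: 15.82
eef_pos: [536.3, -190.4, 29.6]
ee_rot: [0.0, 0.768, 0.64, 0.0]
force: [-1.0, 0.9, 2.2]
grip_width: 0.248
grip_force: 27.7
```

```bash
python3 -c "
from th import *
held('w13',1)"
```

```text
tcp [ 536.3 -190.4   29.6] grip 0.25105743689495397 27.65298217535019 F [ 0.  -0.3  2.1] t 15.8667
-40 z_med -16.4 y_med 0.4 n364
-32 z_med -15.2 y_med 0.4 n678
-24 z_med -14.0 y_med -0.1 n699
-16 z_med -12.7 y_med -0.1 n712
-8 z_med -11.6 y_med -0.1 n725
0 z_med -10.3 y_med -0.1 n732
8 z_med -9.0 y_med -0.1 n776
16 z_med -6.1 y_med -0.1 n824
24 z_med -3.3 y_med 0.3 n776
32 z_med 0.6 y_med -0.1 n784
40 z_med 1.5 y_med -0.1 n734
48 z_med 2.2 y_med 0.3 n778
56 z_med 3.3 y_med -0.1 n805
64 z_med -3.4 y_med -0.1 n822
72 z_med -3.5 y_med -0.1 n914
80 z_med 1.5 y_med -0.1 n958
88 z_med 1.4 y_med -0.1 n983
96 z_med 0.9 y_med 0.3 n393
thermo_tip [257.7  72.7] 0.57 [78.6 -0.1 12.4]
thermo_press [255.9 326.9] 0.93 [-30.6  -1.  -14.3]
thermo [257.1 221.9] 0.83 [16.3 -0.1 -5.3]
```

>>> send_rows:
  targets:
    - {"offset": [0,0,0],"spin": 0}
    - {"offset": [0,0,0],"spin": 0}
    - {"offset": [0,0,0.1],"spin": 0}
    - {"offset": [0,0,0.4],"spin": 0}
    - {"offset": [0,0,1.5],"spin": 0}
    - {"offset": [0.1,0.8,3.5],"spin": 0}
    - {"offset": [0.3,1.8,6],"spin": 0}
    - {"offset": [0.3,1.8,6],"spin": 0}
  grip: 0.42

```text
time_s: 16.68
eef_pos: [541.4, -172.0, 95.0]
ee_rot: [0.004, 0.768, 0.641, 0.002]
force: [1.0, 0.6, 0.6]
grip_width: 0.418
grip_force: 0.0
```

```bash
python3 -c "
from th import *
held('w14',1)"
```

```text
tcp [ 541.4 -172.    95. ] grip 0.4172711794991092 0.0 F [0.8 0.9 0.6] t 16.7333
thermo_tip [255.  109.3] 0.55 [59.7 -1.7 76.9]
thermo_press [249.4 281.1] 0.93 [-51.8  -5.7  57.9]
thermo [254.5 211.6] 0.93 [-3.6 -2.3 62.6]
```

View pics/w14.png

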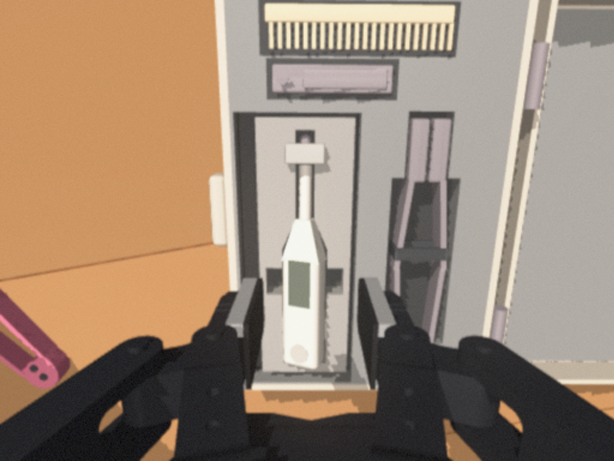

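The tip is through the bridge at (305,150), the display is up, and the heel is at (301,365). The heel seems slightly left, so I measure it.

Run:
```python
from h import *
np.set_printoptions(precision=1,suppress=True)
f=np.load("w14.npz"); T=f["T"]; img=f["img"]
W=cloud("wrist",f["d"],T); c=np.load("case.npz")
a=float(c["a"]);Rm=np.array([[np.cos(a),-np.sin(a)],[np.sin(a),np.cos(a)]]); X=(W[...,:2]-c["c"])@Rm; z=W[...,2]
g=img.astype(int).min(-1)
for y in range(-88,40,8):
    m=(abs(X[...,1]-y)<4)&(abs(X[...,0]+33)<16)&(z<60)&(z>30.3)
    if m.sum()>5:
        x=X[...,0][m]; print(y,"x %.1f..%.1f mid %.1f z %.1f n%d"%(np.percentile(x,2),np.percentile(x,98),(np.percentile(x,2)+np.percentile(x,98))/2,np.median(z[m]),m.sum()))
def L(u,v,zz): return (px("wrist",u/1.2,v/1.2,z=zz,T=T)[:2]-c["c"])@Rm
for n,q in dict(crL=(255,125,28),crR=(357,125,28),crL2=(262,370,28),crR2=(350,375,28),notL=(267,280,28),notR=(343,280,28),end=(305,130,28),br=(305,153,33),heelL=(283,358,40),heelR=(320,358,40),tip=(305,138,20)).items(): print(n,L(*q))
```

```text
-88 x -45.5..-23.9 mid -34.7 z 37.9 n47
-80 x -46.1..-23.4 mid -34.7 z 39.0 n349
-72 x -46.0..-23.4 mid -34.7 z 38.2 n380
-64 x -45.9..-23.5 mid -34.7 z 37.4 n373
-56 x -45.8..-23.5 mid -34.7 z 36.8 n384
-48 x -45.7..-23.6 mid -34.6 z 36.3 n387
-40 x -45.1..-23.7 mid -34.4 z 35.9 n392
-32 x -44.4..-23.8 mid -34.1 z 35.3 n382
-24 x -44.1..-24.5 mid -34.3 z 34.0 n382
-16 x -40.1..-25.8 mid -32.9 z 32.5 n238
-8 x -35.5..-28.8 mid -32.2 z 31.1 n84
32 x -43.0..-23.8 mid -33.4 z 33.5 n397
crL [-58.4  47.3]
crR [-7.2 47.4]
crL2 [-59.4 -95.2]
crR2 [ -6.5 -99. ]
notL [-54.8 -36.9]
notR [-12.2 -37. ]
end [-33.3  44.9]
br [-33.3  34. ]
heelL [-45.9 -78.9]
heelR [-25.2 -79. ]
tip [-33.4  40.4]
```

>>> send_rows:
  targets:
    - {"offset": [-0.3,-1.5,0],"spin": 0}
    - {"offset": [-0.6,-3.2,0],"spin": 0}
    - {"offset": [-0.95,-4.98,-1],"spin": 0}
    - {"offset": [-0.95,-4.98,-3],"spin": 0}
    - {"offset": [-0.95,-4.98,-4.2],"spin": 0}
    - {"offset": [-0.95,-4.98,-4.6],"spin": 0}
    - {"offset": [-0.95,-4.98,-4.6],"spin": 0}
  grip: 0

```text
time_s: 17.47
eef_pos: [529.1, -221.3, 42.4]
ee_rot: [-0.002, 0.768, 0.64, -0.0]
force: [1.0, -0.4, 1.1]
grip_width: 0.002
grip_force: 0.0
```

Over the press point. I press down in stages.

>>> send_rows:
  targets:
    - {"offset": [0,0,-0.3],"spin": 0}
    - {"offset": [0,0,-0.6],"spin": 0}
    - {"offset": [0,0,-0.8],"spin": 0}
    - {"offset": [0,0,-1.0],"spin": 0}
    - {"offset": [0,0,-1.1],"spin": 0}
    - {"offset": [0,0,-1.1],"spin": 0}

```text
time_s: 17.97
eef_pos: [529.7, -221.9, 32.8]
ee_rot: [-0.0, 0.768, 0.64, -0.0]
force: [0.5, 0.3, 1.6]
grip_width: -0.0
grip_force: 0.8
```

>>> send_rows:
  targets:
    - {"offset": [0,0,-0.15],"spin": 0}
    - {"offset": [0,0,-0.3],"spin": 0}
    - {"offset": [0,0,-0.4],"spin": 0}
    - {"offset": [0,0,-0.4],"spin": 0}

```text
time_s: 18.3
eef_pos: [530.3, -222.3, 29.9]
ee_rot: [0.001, 0.768, 0.64, 0.0]
force: [-0.3, 0.6, 11.6]
grip_width: 0.001
grip_force: 5.8
```

>>> send_rows:
  targets:
    - {"offset": [0,0,-0.12],"spin": 0}
    - {"offset": [0,0,-0.2],"spin": 0}
    - {"offset": [0,0,-0.2],"spin": 0}

```text
time_s: 18.55
eef_pos: [531.5, -222.8, 29.7]
ee_rot: [0.003, 0.768, 0.64, 0.001]
force: [-0.7, 2.7, 23.2]
grip_width: -0.002
grip_force: 11.9
```

>>> send_rows:
  targets:
    - {"offset": [0,0,2],"spin": 0}
    - {"offset": [0.3,2,5],"spin": 0}
    - {"offset": [0.7,4.5,9],"spin": 0}
    - {"offset": [1,7,12],"spin": 0}
    - {"offset": [1.5,9,15],"spin": 0}
    - {"offset": [1.5,9,16],"spin": 0}
    - {"offset": [1.5,9,16],"spin": 0}

```text
time_s: 19.13
eef_pos: [545.7, -131.5, 189.2]
ee_rot: [0.002, 0.768, 0.641, 0.001]
force: [-0.0, -0.9, 0.5]
grip_width: 0.001
grip_force: 0.0
```

Run:
```python
from h import *
np.set_printoptions(precision=1,suppress=True)
T=T_tool(); img,d=ctrl.capture("wrist"); np.savez("w15.npz",img=img,d=d,T=T)
W=cloud("wrist",d,T); c=np.load("case.npz")
a=float(c["a"]);Rm=np.array([[np.cos(a),-np.sin(a)],[np.sin(a),np.cos(a)]]); X=(W[...,:2]-c["c"])@Rm; z=W[...,2]
def med(n,x,y,r=3):
    m=(abs(X[...,0]-x)<r)&(abs(X[...,1]-y)<r)&(z<60); print(n,(x,y),np.median(z[m]) if m.any() else None,m.sum())
for y in (-84,-75,-67,-50,-35): med("th",-34,y)
for q in [(25,36),(35,36),(30,-86),(30,-80)]: med("tongs",*q)
for q in [(7,-20),(55,0),(-50,-5),(-16,-5),(55,-70)]: med("surface",*q)
for y in (-80,-60,-40):
    m=(abs(X[...,1]-y)<4)&(abs(X[...,0]+33)<16)&(z<34)&(z>29.6); x=X[...,0][m]
    if m.any(): print(y,np.percentile(x,[2,98]))
for n in ["thermo_tip","bridge","thermo"]:
    for r in ctrl.place_of("wrist",n)[:1]:
        u,v=map(int,r["uv"]); print(n,r["uv"],r["conf"],X[v,u],z[v,u])
print(T[:3,3],ctrl.sense()["time_s"])
```

```text
th (-34, -84) None 0
th (-34, -75) None 0
th (-34, -67) None 0
th (-34, -50) None 0
th (-34, -35) 30.32063344756142 7
tongs (25, 36) 30.967577375136443 41
tongs (35, 36) 30.94157356319579 41
tongs (30, -86) 30.7509889753905 31
tongs (30, -80) 27.802328915937267 70
surface (7, -20) 28.513703559276053 35
surface (55, 0) 28.54850264189622 36
surface (-50, -5) 28.46508787349495 42
surface (-16, -5) 28.25767754560127 41
surface (55, -70) 28.638403482131423 37
thermo_tip [259.4, 147.1] 0.85 [-33.1  46.9] 28.112076489933372
bridge [254.2, 161.5] 0.98 [-37.6  35.4] 34.7622395616055
thermo [261.2, 213.2] 0.62 [nan nan] nan
[ 545.7 -131.5  189.2] 19.3333
```

>>> send_rows:
  targets:
    - {"offset": [-3,1,1],"spin": 0}
    - {"offset": [-6,3,3],"spin": 0}
    - {"offset": [-7,5,5],"spin": 0}
    - {"offset": [-7,5,5],"spin": 0}

```text
time_s: 19.67
eef_pos: [473.7, -80.6, 239.0]
ee_rot: [0.001, 0.768, 0.64, 0.001]
force: [1.7, -0.2, 1.4]
grip_width: 0.005
grip_force: 0.0
```

Run:
```python
from h import *
np.set_printoptions(precision=1,suppress=True)
T=T_tool(); img,d=ctrl.capture("wrist"); save("w16",img,1.2)
W=cloud("wrist",d,T); c=np.load("case.npz")
a=float(c["a"]);Rm=np.array([[np.cos(a),-np.sin(a)],[np.sin(a),np.cos(a)]]); X=(W[...,:2]-c["c"])@Rm; z=W[...,2]
def med(n,x,y,r=3):
    m=(abs(X[...,0]-x)<r)&(abs(X[...,1]-y)<r)&(z<60); print(n,(x,y),np.median(z[m]) if m.any() else None,m.sum())
for y in (-84,-75,-67,-50,-35): med("th",-34,y)
for q in [(30,-86),(25,36)]: med("tongs",*q)
for q in [(7,-20),(-50,-5),(-53,-80)]: med("surface",*q)
```

```text
th (-34, -84) 30.733430080104085 2
th (-34, -75) 30.61636077703014 27
th (-34, -67) 30.541365804399447 26
th (-34, -50) 30.70863760554448 24
th (-34, -35) 30.661775312752695 27
tongs (30, -86) 30.978482652460855 21
tongs (25, 36) 31.09209985712357 28
surface (7, -20) 28.556885157226873 27
surface (-50, -5) 28.649849905139774 31
surface (-53, -80) 28.180693945215495 24
```

The thermometer lies flat, 2 mm proud. The tongs read about 2.4 mm, so I press the jaw once more, since the heel went home after it.

>>> send_rows:
  targets:
    - {"offset": [3,-1,-2],"spin": 0}
    - {"offset": [6,-2,-4.5],"spin": 0}
    - {"offset": [9,-3,-7],"spin": 0}
    - {"offset": [12,-4.2,-9],"spin": 0}
    - {"offset": [13.8,-5.2,-12],"spin": 0}
    - {"offset": [13.8,-5.2,-16],"spin": 0}
    - {"offset": [13.8,-5.2,-19],"spin": 0}
    - {"offset": [13.8,-5.2,-20],"spin": 0}

```text
time_s: 20.38
eef_pos: [609.6, -133.9, 29.7]
ee_rot: [-0.005, 0.769, 0.64, -0.003]
force: [-21.2, 7.2, 59.1]
grip_width: 0.003
grip_force: 29.4
```

>>> send_rows:
  targets:
    - {"offset": [0,0,0],"spin": 0}
    - {"offset": [0,0,-0.4],"spin": 0}
    - {"offset": [0,0,-0.7],"spin": 0}
    - {"offset": [0,0,-0.8],"spin": 0}
    - {"offset": [0,0,-0.8],"spin": 0}

```text
time_s: 20.8
eef_pos: [613.0, -134.7, 30.1]
ee_rot: [0.001, 0.768, 0.64, 0.0]
force: [-3.2, 1.5, 9.9]
grip_width: 0.001
grip_force: 4.5
```

>>> send_rows:
  targets:
    - {"offset": [0,0,2],"spin": 0}
    - {"offset": [0,0,5],"spin": 0}
    - {"offset": [-1,1,9],"spin": 0}
    - {"offset": [-3,2,12],"spin": 0}
    - {"offset": [-6,3.5,16],"spin": 0}
    - {"offset": [-9,4.5,19],"spin": 0}
    - {"offset": [-12,5.2,20],"spin": 0}
    - {"offset": [-13.8,5.2,20],"spin": 0}

```text
time_s: 21.47
eef_pos: [473.4, -81.2, 232.6]
ee_rot: [0.003, 0.768, 0.641, 0.001]
force: [0.1, -0.9, 0.6]
grip_width: 0.002
grip_force: 0.0
```

Run:
```python
from h import *
np.set_printoptions(precision=1,suppress=True)
T=T_tool(); img,d=ctrl.capture("wrist"); save("w17",img,1.2)
W=cloud("wrist",d,T); c=np.load("case.npz")
a=float(c["a"]);Rm=np.array([[np.cos(a),-np.sin(a)],[np.sin(a),np.cos(a)]]); X=(W[...,:2]-c["c"])@Rm; z=W[...,2]
def med(n,x,y,r=3):
    m=(abs(X[...,0]-x)<r)&(abs(X[...,1]-y)<r)&(z<60); print(n,(x,y),np.median(z[m]) if m.any() else None,m.sum())
for y in (-80,-67,-35): med("th",-34,y)
for q in [(30,-86),(30,-89),(25,36),(35,36),(25,48)]: med("tongs",*q)
for q in [(7,-20),(55,30),(55,-80),(7,-80),(-53,-80)]: med("surface",*q)
s=ctrl.sense(); print(s["eef_pos"],s["force"],s["time_s"])
```

```text
th (-34, -80) 30.272726654400856 4
th (-34, -67) 30.762347118658766 26
th (-34, -35) 31.130768220844345 21
tongs (30, -86) 30.87659664875133 27
tongs (30, -89) 31.16277932125473 27
tongs (25, 36) 30.52957202315588 29
tongs (35, 36) 30.952320387090538 33
tongs (25, 48) 30.265110204357768 48
surface (7, -20) 28.33438415837452 27
surface (55, 30) 28.556347540009938 31
surface (55, -80) 28.644634323243224 25
surface (7, -80) 28.673807989420823 22
surface (-53, -80) 28.609028284628238 24
[471.4 -81.3 231.2] [ 1.3 -0.7  1.2] 21.5167
```

Everything is home within the depth noise, so I hand the job in.

```bash
python3 -c "
from rig import ctrl
print(ctrl.finish_job())"
```

```text
the job is handed in; nothing more can be done
None
```

I pressed the tongs home at both ends, then tucked the thermometer's probe under its bridge and pressed its body home, display up; both stand about 2 mm proud. I handed the job in at about 21.5 s, but re-pressing the tongs' jaws briefly reached 59 N at the wrist. That is under the 120 N wrist limit, but more push than intended, and it would count against the 40 N limit if the fingertips count as the gripper's body.

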